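Take the bin-liner reel off its spindle

ROBOT

A 6-joint arm with a two-finger parallel gripper is mounted at the origin on the work surface. World frame = base frame: x ahead of the robot, y to its left, z up, the work surface at z = 0. Lengths are in m, angles in rad, forces in N, time in s.
With the tool pointing down it reaches from about 0.25 to 0.725 m from the base axis. Payload 4 kg.
Tool frame: the origin (TCP) lies on the mounting face of the last link; the fingertips stand 173 mm ahead of it and the grasp point (between the pads) lies 155 mm ahead of it (r.pinch_z is the distance from the TCP to the grasp point, in m); z points along the fingers, y is the line along which they close (so a half turn about z gives the same grasp; the last joint's range is limited). The gripper opens to 85 mm and grips with 20 to 120 N. Pads are 22 mm wide; open, the fingers measure 114 mm over their backs; the gripper's body (76 mm by 85 mm) begins 54 mm behind the grasp point. The pads swing forward as they close: fully open they stand 13 mm farther back than shut.
Start: joints at [-1.175, 0.241, 0.005, 1.335, 0, 1.571], TCP at [0.193, -0.461, 0.405] pointing down, gripper open.
Joint ranges: [-2.72, 2.72], [-1.05, 1.87], [-1.09, 1.28], [-1.99, 2.15], [-1.42, 1.44], [-3.14, 3.14]. Speed limits (rad/s): [2.79, 2.79, 3.14, 3.14, 3.14, 3.14].

INTERFACE

Orientations are given as a unit quaternion [w, x, y, z].
In Python, from plant import monitor, vision, ticket, r gives the robot as it stands.
- The arm moves only by the tool carry_out, never from a script. Its argument "moves" is a list of rows, each an object of numbers: "dx", "dy", "dz": the shift along the world's x, y, z in m; "rx", "ry", "rz": the turn, a rotation vector about the world's x, y, z in rad; "fingers": the closure, from 0 (fully open) to 1 (shut). A call has 1 to 12 rows; each row is the pose to reach, as a shift and turn from the pose commanded when the call began; what a row does not reach only later rows make up. A row lasts 1/10 s, in which the tool goes at most 50 mm and 8.59 degrees, less where a joint would pass 70% of its speed; a pose out of reach is approached as far as the arm can. A call with a gripper value outside its range is refused whole. The fingers move at their own pace and stop on an object; "force" is the grip in N (left out, the last holds). Time passes only in rows, so rows that repeat a pose let the fingers close. It gives the time, the measured TCP pose, the force, the opening and the grip force at its end, in the units of the state.
- monitor.read_state(): the state, without advancing time (a new reading comes with each control period).
- vision.grab_frame(name): name is "scene" or "top" or "wrist"; returns a dict with "img" (384x512x3 uint8, blue, green, red), "fx", "fy", "cx", "cy" (pixels), "rvec" (rotation vector, rad) and "tvec" (3), from world to camera coordinates, as OpenCV has them. Camera axes: x right, y down, z forward; pixel columns grow to the right and rows downward; lengths in m; the calibration is good to about 2 mm. A picture is of the moment at which its call begins. There is no depth.
- ticket.finish_job(): hands the job in; it is judged then, once.
Trained networks look in a picture, given as the dict that the camera call returned (one of the last four; its "shot" number tells which), for a name from the list of things; names that differ only in an ending like _2 or _b are one class to them, and where a whole thing is asked for, a point or a joint stands for the part that bears it (a point fixed in the world has none). Each returns a list of dicts, best first, with "confidence" (0 to 1); they miss things now and then, are a little off and sometimes report something else, mostly with a low value. They report only what shows in the picture. A call takes as long as a camera call. They do not tell look-alikes from the thing itself.
- vision.recognise(picture, thing): "centre" ([row, column] in pixels, amid what is visible of it).
The state is a dict: "t": time; "joint_positions": joint angles; "joint_velocities": joint speeds; "joint_efforts": joint torques, N m; "tool_pos": TCP position; "ee_rot": TCP orientation; "contact_force": force on the tool from outside, world axes, zero at the start; "torque": the same for the moment, N m; "width": opening from 0.0 (shut) to 1.0 (fully open); "grip_force": force on a finger pad.
Only numpy, scipy, OpenCV 4.12 (cv2) and the standard library are available. Lean on these libraries where they do the work, as an engineer would, in place of code of your own. Each camera call takes 0.05 s, during which the arm holds its last target. There are 200 camera calls.

TASK

Take the reel of bin liners off the spindle under the little shelf: pinch the two spring buttons on its collar together and keep them pinched while you slide the reel straight up and off, without wrenching it. Then set it down gently, upright, in the steel tray and let go of it. Leave the jug, tumbler, lid and spoon where they are.

Things in the scene. Friction and masses are not known exactly. Their poses are not given: they have to be found in the camera images.
- reel_center (a point): Centre of the reel, half-way up (52 mm above its underside), z up. A white roll of wound bin liners 90 mm across, 56 mm tall (too wide to grasp), with a round grey collar on top, 40 mm across, 48 mm tall; a 24 mm bore runs right through. 104 mm tall in all, 0.17 to 0.35 kg. It turns freely on the spindle (2 mm play all round) and to come off must rise 92 mm.
- reel_grip (a point): Middle of the collar's two opposed spring buttons, 36 mm above the reel's centre, 32 mm above the roll's top face; z up. The grey buttons (26 x 26 mm, flat) stick out 8 mm from the collar at +y and -y of this frame; outer faces 56 mm apart, 44 mm when pressed home. The y axis is level and lies within 15 degrees of the spindle frame's y.
- button_l (a joint): Travel of the +y button in m: 0 = out, 0.006 = pressed home. It takes 6 N to start and 12 N to press home. It carries a hidden catch that hooks under the spindle's head: until both buttons are in by over 3 mm the reel rises only 5 mm and then stops dead. Pinched with 18 to 40 N it slides freely.
- button_r (a joint): Travel of the -y button in m: 0 = out, 0.006 = pressed home; otherwise like the other one
- spindle_top (a point): Centre of the spindle's top, 104 mm above the counter. A vertical steel post 20 mm thick with a necked head, standing 90 mm out of a wooden board (180 x 200 mm, 14 mm thick, fixed) on which the reel rests. Frame: z up, -x is the open side of the stand, which faces the robot within 15 degrees.
- shelf_edge (a point): Middle of the lower front edge of the stand's shelf, 310 mm above the counter, 12 mm in front (-x) of the spindle axis; same axes as the spindle. The board (200 mm along y) runs 126 mm back from here with fixed jars on it; two rods carry it 120 mm back, 90 mm either side. It blocks an upright gripper: lean it 30 to 45 degrees back to the open side, fingers pointing down and under the shelf.
- tray_in (a point): Centre of the inner floor (4 mm above the counter) of a shallow square steel tray, 170 x 170 mm outside, 162 mm inside, rim 18 mm above the counter; fixed. The reel is to stand on this floor, anywhere within the rim. Stand and tray may be on either side.
- jug: blue plastic reamer jug, 110 mm across, 144 mm tall, off to one side; origin at its underside; leave alone
- tumbler: green glass tumbler, 74 mm across, 105 mm tall, off to the other side; origin at its underside; leave alone
- lid: hard black silicone lid, 124 mm across, with a knob, 32 mm tall, in front; origin at its underside; leave alone
- spoon: steel tablespoon, 175 mm long, lying on the counter between stand and tray; leave alone
Mind the look-alikes: they are no part of the job. Leave any yellow look-alike of the part that bears reel_center alone.

How it is judged:
On the way, in this order (a step that is already met when the one before it is completed fails the run):
1. both buttons are pinched in while the reel is still down on its spindle (value of joint each of button_l, button_r above 0.003 m and z of reel_center in the frame of spindle_top below -0.028 m), for 0.1 s.
2. the reel is lifted clear of the spindle (z of reel_center in the frame of spindle_top above 0.052 m), for 0.05 s.
At the end, for the whole second after the job is handed in: The reel stands upright (within 3.4 degrees) and at rest on the tray's floor, flat within the rim (centre height within 6 mm of standing flat), let go, both buttons sprung out again (within 1 mm) (z of reel_center in the frame of tray_in between 0.046 and 0.058 m and angle between reel_center's own z axis and vertical below 0.06 rad and horizontal distance between reel_center and tray_in below 0.062 m and linear speed of reel below 0.02 m/s and angular speed of reel below 0.1 rad/s and value of joint each of button_l, button_r below 0.001 m); the robot touches nothing.
It fails at once if the reel is wrenched against its stand (over 40 N) (contact force between reel and stand above 40 N).
It fails at once if the reel is banged or pressed into the tray (over 40 N) (contact force between reel and tray above 40 N).
It fails at once if the reel is dropped into the tray from more than 20 mm (horizontal distance between reel_center and tray_in below 0.08 m and z of reel_center in the frame of tray_in above 0.072 m and contact force between reel and the fingers below 0.05 N).
It fails at once if a bystander (jug, tumbler, lid or spoon) is moved by more than 25 mm (distance of any of jug, tumbler, lid, spoon from where it was at the start of the episode above 0.025 m).
It fails at once if the tumbler or the jug is tipped (angle between any of tumbler, jug's own z axis and vertical above 0.3 rad).
It also fails if it takes over 48 s, if anything falls off the work surface, if the arm or the gripper's body presses on something with over 40 N, if the wrist force passes 120 N, or if a joint passes its speed limit or range.

## Working session

There is one attempt and no reset: what is moved stays moved. The work goes in short steps, Python scripts to look and compute and a tool call to move; the robot and the scene stay as the last step left them, time stands still between calls to the robot, and variables do not carry over. Pictures are saved under pics/ and viewed, at most 13 in all, crops included, and the job is handed in when it is done.

Besides the shell and the picture viewer there is one more tool, called after "Call:" by a JSON object that holds its "api" and its "payload". carry_out: Moves the arm, as the interface text tells. Its arguments: {"type":"object","properties":{"moves":{"type":"array"},"force":{"type":"number"}},"required":["moves"]}

```bash
ls; mkdir -p pics; cat > h.py <<'E'
import numpy as np, cv2
from plant import monitor, vision, ticket, r
def P(f):
    R=cv2.Rodrigues(np.array(f["rvec"],float))[0]; return R,np.array(f["tvec"],float).ravel()
def ray(f,rc):
    R,t=P(f); d=R.T@np.array([(rc[1]-f["cx"])/f["fx"],(rc[0]-f["cy"])/f["fy"],1]); return -R.T@t,d/np.linalg.norm(d)
def tri(obs):
    A=np.zeros((3,3));b=np.zeros(3)
    for f,rc in obs:
        c,d=ray(f,rc);M=np.eye(3)-np.outer(d,d);A+=M;b+=M@c
    return np.linalg.solve(A,b)
def onz(f,rc,z):
    c,d=ray(f,rc);return c+d*(z-c[2])/d[2]
def proj(f,p):
    R,t=P(f);q=R@np.array(p)+t;return np.array([q[1]/q[2]*f["fy"]+f["cy"],q[0]/q[2]*f["fx"]+f["cx"]])
E
python3 - <<'E'
from h import *
s=monitor.read_state();print({k:np.round(v,3) for k,v in s.items()})
for n in["scene","top"]:
    f=vision.grab_frame(n);cv2.imwrite(f"pics/{n}0.png",f["img"]);print(n,np.round(ray(f,(192,256)),2))
    for th in["reel_center","reel_grip","button_l","button_r","spindle_top","shelf_edge","tray_in","jug","tumbler","lid","spoon"]:
        print(th,[(np.round(d["centre"]).tolist(),round(d["confidence"],2)) for d in vision.recognise(f,th)[:4]])
E
```

```text
pics
{'t': np.float64(0.0), 'joint_positions': array([-1.175,  0.241,  0.004,  1.335, -0.   ,  1.571]), 'joint_velocities': array([ 0.   , -0.002,  0.001,  0.001, -0.001, -0.   ]), 'joint_efforts': array([ 0.0000e+00, -3.7232e+01,  2.5241e+01,  1.7000e-02,  0.0000e+00,
        0.0000e+00]), 'tool_pos': array([ 0.193, -0.461,  0.404]), 'ee_rot': array([-0.001,  0.98 ,  0.197, -0.   ]), 'contact_force': array([ 0.382, -0.451, -0.362]), 'torque': array([0.029, 0.021, 0.02 ]), 'grip_force': np.float64(0.0), 'width': np.float64(0.999)}
scene [[ 1.2   0.44  1.27]
 [-0.46 -0.34 -0.82]]
reel_center [([294.0, 275.0], 0.95), ([257.0, 319.0], 0.81)]
reel_grip [([258.0, 318.0], 0.84), ([296.0, 272.0], 0.72), ([179.0, 283.0], 0.69)]
button_l [([196.0, 203.0], 0.53)]
button_r [([196.0, 203.0], 0.53)]
spindle_top [([238.0, 319.0], 0.85), ([132.0, 180.0], 0.59)]
shelf_edge [([237.0, 315.0], 0.8), ([133.0, 180.0], 0.65)]
tray_in [([198.0, 204.0], 0.72)]
jug [([282.0, 390.0], 0.73)]
tumbler [([133.0, 177.0], 0.95)]
lid [([180.0, 281.0], 0.63)]
spoon [([234.0, 254.0], 0.62)]
top [[ 0.5  -0.02  1.67]
 [ 0.08  0.02 -1.  ]]
reel_center [([142.0, 204.0], 0.87), ([208.0, 182.0], 0.48)]
reel_grip [([144.0, 204.0], 0.78), ([209.0, 184.0], 0.45)]
button_l []
button_r []
spindle_top [([182.0, 181.0], 0.58)]
shelf_edge [([185.0, 178.0], 0.63)]
tray_in [([197.0, 324.0], 0.7)]
jug [([204.0, 118.0], 0.79)]
tumbler [([238.0, 405.0], 0.92), ([184.0, 179.0], 0.19)]
lid [([260.0, 267.0], 0.92)]
spoon [([183.0, 261.0], 0.62)]
```

```bash
python3 -c "
import cv2
a=cv2.imread('pics/scene0.png')[90:370,120:460];b=cv2.imread('pics/top0.png')[90:310,60:460]
cv2.imwrite('pics/s.png',cv2.resize(a,None,fx=2.1,fy=2.1));cv2.imwrite('pics/t.png',cv2.resize(b,None,fx=2,fy=2))"
```

```text
(no output)
```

View pics/s.png

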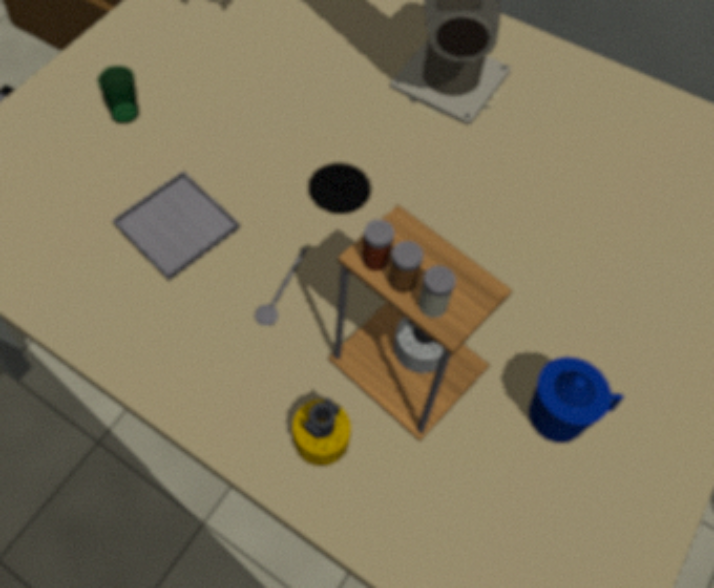

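View pics/t.png

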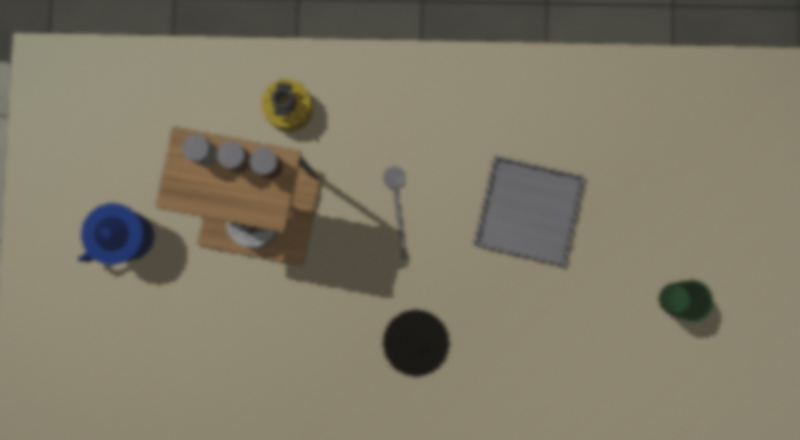

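The white roll with the grey collar under the shelf is the target: scene (257,319), top (208,182). The look-alike is the yellow roll behind the stand: scene (294,275), top (142,204). The lid also drew a weak detection, at scene (179,283), and I reject it. The tray is at top (197,324), the spoon at (183,261) between tray and stand, and the jug is left of the stand.

```bash
python3 - <<'E'
from h import *
S=vision.grab_frame("scene");T=vision.grab_frame("top")
sc=lambda x,y:(y/2.1+90,x/2.1+120)
tp=lambda x,y:(y/2+90,x/2+60)
print("board FL,FR top",onz(T,tp(199,247),.014),onz(T,tp(304,265),.014))
print("board scene: left-back(332,358)?, (421,440), FR(490,366)",[onz(S,sc(*p),.014).round(3) for p in[(332,358),(421,440),(490,366)]])
print("shelf top FL FR BL",[onz(T,tp(*p),.322).round(3) for p in[(157,207),(288,230),(174,127)]])
print("shelf scene",[onz(S,sc(*p),.322).round(3) for p in[(340,258),(398,206),(512,292),(452,352)]])
print("tray top",[onz(T,tp(*p),.018).round(3) for p in[(496,157),(585,178),(567,267),(475,244)]])
print("tray scene",[onz(S,sc(*p),.018).round(3) for p in[(183,173),(240,226),(169,278),(114,222)]])
print("tray tri",tri([(S,(198,204)),(T,(197,324))]))
for n,z,s,t in[("jug",.07,(282,390),(204,118)),("lid",.015,(180,281),(260,267)),("tumb",.05,(133,177),(238,405)),("spoon",0,(234,254),(183,261)),("yellow",.05,(294,275),(142,204)),("reel",.06,(257,319),(208,182))]:
    print(n,onz(S,s,z).round(3),onz(T,t,z).round(3),tri([(S,s),(T,t)]).round(3))
E
```

```text
board FL,FR top [0.54536806 0.36924893 0.014     ] [0.51658477 0.17352648 0.014     ]
board scene: left-back(332,358)?, (421,440), FR(490,366) [array([0.692, 0.154, 0.014]), array([0.729, 0.345, 0.014]), array([0.554, 0.376, 0.014])]
shelf top FL FR BL [array([0.597, 0.362, 0.322]), array([0.566, 0.163, 0.322]), array([0.719, 0.342, 0.322])]
shelf scene [array([0.687, 0.152, 0.322]), array([0.567, 0.172, 0.322]), array([0.601, 0.367, 0.322]), array([0.723, 0.344, 0.322])]
tray top [array([ 0.724, -0.177,  0.018]), array([ 0.688, -0.341,  0.018]), array([ 0.524, -0.309,  0.018]), array([ 0.562, -0.14 ,  0.018])]
tray scene [array([ 0.535, -0.298,  0.018]), array([ 0.57 , -0.132,  0.018]), array([ 0.732, -0.168,  0.018]), array([ 0.698, -0.33 ,  0.018])]
tray tri [ 0.62335094 -0.24303594 -0.0147432 ]
jug [0.571 0.504 0.07 ] [0.575 0.507 0.07 ] [0.574 0.504 0.077]
lid [ 0.393 -0.03   0.015] [ 0.384 -0.032  0.015] [ 0.384 -0.034  0.003]
tumb [ 0.46  -0.523  0.05 ] [ 0.477 -0.523  0.05 ] [ 0.474 -0.513  0.068]
spoon [0.649 0.019 0.   ] [ 0.668 -0.004  0.   ] [0.66  0.008 0.006]
yellow [0.811 0.219 0.05 ] [0.809 0.208 0.05 ] [0.809 0.213 0.038]
reel [0.621 0.271 0.06 ] [0.566 0.278 0.06 ] [ 0.578  0.276 -0.008]
```

```bash
python3 - <<'E'
from h import *
from scipy.spatial.transform import Rotation as R
print([a for a in dir(r) if a[0]!='_'],r.pinch_z)
s=monitor.read_state();q=s["ee_rot"];M=R.from_quat(np.roll(q,-1)).as_matrix()
f=vision.grab_frame("wrist");Rc,t=P(f)
print("cam in tool",M.T@(-Rc.T@t-s["tool_pos"]),"\n",(Rc@M).round(3),f["fx"])
th=np.radians(-8.4);l=np.radians(38)
xs=np.array([np.cos(th),np.sin(th),0]);ys=np.array([-xs[1],xs[0],0]);z=np.sin(l)*xs-np.array([0,0,np.cos(l)])
for y in(ys,-ys):
    G=np.c_[np.cross(y,z),y,z]; print("rotvec",R.from_matrix(G@M.T).as_rotvec().round(3))
g=np.array([.595,.264,.102]);print("grasp tcp",g-.155*z,"z",z)
E
```

```text
['PlanningError', 'pinch_z'] 0.1547
cam in tool [ 0.077631   -0.00029308  0.03158737] 
 [[-0.     1.     0.   ]
 [-0.953 -0.    -0.302]
 [-0.302 -0.001  0.953]] 269.3619196898201
rotvec [-0.878 -0.11   2.476]
rotvec [ 0.083 -0.666 -0.522]
grasp tcp [0.50059619 0.27794034 0.22414167] z [ 0.60905686 -0.08993769 -0.78801075]
```

Call:
{"api": "carry_out", "payload": {"moves": [{"dx": 0.16, "dy": 0.46, "dz": 0, "rz": 1.3}, {"dx": 0.16, "dy": 0.46, "dz": 0, "rz": 1.3}, {"dx": 0.16, "dy": 0.46, "dz": 0, "rz": 1.3}, {"dx": 0.16, "dy": 0.46, "dz": 0, "rz": 1.3}, {"dx": 0.16, "dy": 0.46, "dz": 0, "rz": 1.3}, {"dx": 0.16, "dy": 0.46, "dz": 0, "rz": 1.3}, {"dx": 0.16, "dy": 0.46, "dz": 0, "rz": 1.3}, {"dx": 0.16, "dy": 0.46, "dz": 0, "rz": 1.3}, {"dx": 0.16, "dy": 0.46, "dz": 0, "rz": 1.3}, {"dx": 0.16, "dy": 0.46, "dz": 0, "rz": 1.3}]}}

```text
invalid input at $.moves[0]: expected keys dx, dy, dz, rx, ry, rz, fingers
```

```bash
cat > goal.py <<'E'
from h import *
from scipy.spatial.transform import Rotation as R
def goal(g,th_deg,lean,name=""):
    s=monitor.read_state();M=R.from_quat(np.roll(s["ee_rot"],-1)).as_matrix()
    th=np.radians(th_deg);l=np.radians(lean)
    xs=np.array([np.cos(th),np.sin(th),0]);y=np.array([-xs[1],xs[0],0]);z=np.sin(l)*xs-np.array([0,0,np.cos(l)])
    G=np.c_[np.cross(y,z),y,z]
    print(name,"shift",(np.array(g)-.155*z-s["tool_pos"]).round(4),"rotvec",R.from_matrix(G@M.T).as_rotvec().round(3),"pinch now",(s["tool_pos"]+.155*M[:,2]).round(4),"t",s["t"],"q",s["joint_positions"].round(2))
E
python3 -c "
from goal import *
goal([.595-.138,.264+.02,.162],-8.4,38)"
```

```text
shift [ 0.1698  0.7593 -0.1206] rotvec [-0.878 -0.11   2.476] pinch now [ 0.1928 -0.4613  0.2497] t 1.35 q [-1.17  0.24  0.    1.34  0.    1.57]
```

Call:
{"api": "carry_out", "payload": {"moves": [{"dx": 0.16, "dy": 0.46, "dz": 0, "rx": 0, "ry": 0, "rz": 1.3, "fingers": 0}, {"dx": 0.16, "dy": 0.46, "dz": 0, "rx": 0, "ry": 0, "rz": 1.3, "fingers": 0}, {"dx": 0.16, "dy": 0.46, "dz": 0, "rx": 0, "ry": 0, "rz": 1.3, "fingers": 0}, {"dx": 0.16, "dy": 0.46, "dz": 0, "rx": 0, "ry": 0, "rz": 1.3, "fingers": 0}, {"dx": 0.16, "dy": 0.46, "dz": 0, "rx": 0, "ry": 0, "rz": 1.3, "fingers": 0}, {"dx": 0.16, "dy": 0.46, "dz": 0, "rx": 0, "ry": 0, "rz": 1.3, "fingers": 0}, {"dx": 0.16, "dy": 0.46, "dz": 0, "rx": 0, "ry": 0, "rz": 1.3, "fingers": 0}, {"dx": 0.16, "dy": 0.46, "dz": 0, "rx": 0, "ry": 0, "rz": 1.3, "fingers": 0}, {"dx": 0.16, "dy": 0.46, "dz": 0, "rx": 0, "ry": 0, "rz": 1.3, "fingers": 0}, {"dx": 0.16, "dy": 0.46, "dz": 0, "rx": 0, "ry": 0, "rz": 1.3, "fingers": 0}, {"dx": 0.16, "dy": 0.46, "dz": 0, "rx": 0, "ry": 0, "rz": 1.3, "fingers": 0}]}}

```text
t: 2.45
tool_pos: [0.3537, 0.0021, 0.4049]
ee_rot: [0.0, 0.658, 0.753, 0.001]
contact_force: [0.4, 0.2, -0.2]
width: 1.0
grip_force: 0.0
```

```bash
python3 -c "
from goal import *
goal([.595-.138,.264+.02,.162],-8.4,38)"
```

```text
shift [ 0.0089  0.2958 -0.1208] rotvec [-0.507 -0.498  1.24 ] pinch now [0.3539 0.0023 0.2499] t 2.45 q [ 0.01 -0.05 -0.32  1.3   0.    1.44]
```

Call:
{"api": "carry_out", "payload": {"moves": [{"dx": 0.01, "dy": 0.296, "dz": -0.12, "rx": -0.507, "ry": -0.498, "rz": 1.24, "fingers": 0}, {"dx": 0.01, "dy": 0.296, "dz": -0.12, "rx": -0.507, "ry": -0.498, "rz": 1.24, "fingers": 0}, {"dx": 0.01, "dy": 0.296, "dz": -0.12, "rx": -0.507, "ry": -0.498, "rz": 1.24, "fingers": 0}, {"dx": 0.01, "dy": 0.296, "dz": -0.12, "rx": -0.507, "ry": -0.498, "rz": 1.24, "fingers": 0}, {"dx": 0.01, "dy": 0.296, "dz": -0.12, "rx": -0.507, "ry": -0.498, "rz": 1.24, "fingers": 0}, {"dx": 0.01, "dy": 0.296, "dz": -0.12, "rx": -0.507, "ry": -0.498, "rz": 1.24, "fingers": 0}, {"dx": 0.01, "dy": 0.296, "dz": -0.12, "rx": -0.507, "ry": -0.498, "rz": 1.24, "fingers": 0}, {"dx": 0.01, "dy": 0.296, "dz": -0.12, "rx": -0.507, "ry": -0.498, "rz": 1.24, "fingers": 0}, {"dx": 0.01, "dy": 0.296, "dz": -0.12, "rx": -0.507, "ry": -0.498, "rz": 1.24, "fingers": 0}, {"dx": 0.01, "dy": 0.296, "dz": -0.12, "rx": -0.507, "ry": -0.498, "rz": 1.24, "fingers": 0}, {"dx": 0.01, "dy": 0.296, "dz": -0.12, "rx": -0.507, "ry": -0.498, "rz": 1.24, "fingers": 0}, {"dx": 0.01, "dy": 0.296, "dz": -0.12, "rx": -0.507, "ry": -0.498, "rz": 1.24, "fingers": 0}]}}

```text
t: 3.65
tool_pos: [0.363, 0.294, 0.2848]
ee_rot: [0.325, 0.075, 0.943, -0.024]
contact_force: [-0.2, 0.1, -0.5]
width: 0.999
grip_force: 0.0
```

```bash
python3 - <<'E'
from goal import *
import pickle
goal([.595-.138,.264+.02,.162],-8.4,38)
f=vision.grab_frame("wrist");pickle.dump(f,open("w1.pkl","wb"))
for th in["reel_center","reel_grip","button_l","button_r","spindle_top"]:
    print(th,[(np.round(d["centre"],1).tolist(),round(d["confidence"],2)) for d in vision.recognise(f,th)[:4]])
print(proj(f,[.595,.264,.102]),proj(f,[.583,.266,.31]))
cv2.imwrite("pics/w1.png",cv2.resize(f["img"],(800,600),interpolation=cv2.INTER_CUBIC))
E
```

```text
shift [-0.0004  0.004  -0.0006] rotvec [-0.004  0.     0.01 ] pinch now [0.4573 0.2796 0.1626] t 3.65 q [ 0.82  0.15 -0.56  0.45 -0.53  0.87]
reel_center [([215.5, 267.0], 0.89), ([278.7, 251.8], 0.89)]
reel_grip [([217.0, 266.4], 0.81), ([280.8, 247.3], 0.56), ([241.9, 13.9], 0.52)]
button_l [([252.6, 290.9], 0.78), ([291.7, 253.5], 0.57)]
button_r [([252.6, 290.9], 0.78), ([291.7, 253.5], 0.57)]
spindle_top [([166.7, 254.9], 0.77)]
[255.28527909 264.31614134] [578.11459229 269.83691203]
```

View pics/w1.png

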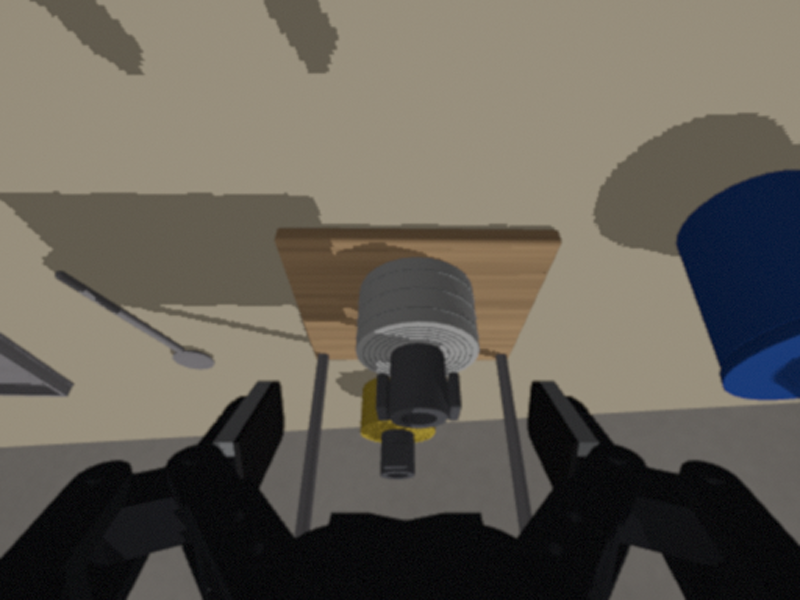

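The white reel's collar is under the shelf at wrist (246,268), with its buttons at about (253,245) and (253,290). The yellow look-alike is behind it at (265,250). My estimate is within about 3 mm, so I'll go closer and look again.

Call:
{"api": "carry_out", "payload": {"moves": [{"dx": 0.07, "dy": -0.006, "dz": -0.02, "rx": 0, "ry": 0, "rz": 0, "fingers": 0}, {"dx": 0.07, "dy": -0.006, "dz": -0.02, "rx": 0, "ry": 0, "rz": 0, "fingers": 0}, {"dx": 0.07, "dy": -0.006, "dz": -0.02, "rx": 0, "ry": 0, "rz": 0, "fingers": 0}, {"dx": 0.07, "dy": -0.006, "dz": -0.02, "rx": 0, "ry": 0, "rz": 0, "fingers": 0}]}}

```text
t: 4.35
tool_pos: [0.4327, 0.2882, 0.2641]
ee_rot: [0.324, 0.074, 0.943, -0.024]
contact_force: [-0.0, -0.9, 1.3]
width: 0.999
grip_force: 0.0
```

```bash
python3 - <<'E'
from goal import *
import pickle
f=vision.grab_frame("wrist");pickle.dump(f,open("w2.pkl","wb"))
for th in["reel_center","reel_grip","button_l"]:
    print(th,[(np.round(d["centre"],1).tolist(),round(d["confidence"],2)) for d in vision.recognise(f,th)[:4]])
goal([.595,.267,.102],-8.4,38)
p=proj(f,[.595,.267,.102]).round().astype(int);print(p)
r0,c0=p[0]-75,p[1]-100
im=cv2.convertScaleAbs(f["img"][max(r0,0):r0+150,c0:c0+200],alpha=1.8)
print(r0,c0);cv2.imwrite("pics/w2.png",cv2.resize(im,None,fx=4,fy=4,interpolation=cv2.INTER_CUBIC))
f=pickle.load(open("w1.pkl","rb"))
im=cv2.convertScaleAbs(f["img"][150:290,210:330],alpha=2.2)
cv2.imwrite("pics/w1c.png",cv2.resize(im,None,fx=4,fy=4,interpolation=cv2.INTER_CUBIC))
E
```

```text
reel_center [([194.1, 263.1], 0.96), ([281.6, 245.9], 0.72)]
reel_grip [([195.3, 262.5], 0.8), ([281.7, 241.0], 0.72)]
button_l [([240.1, 293.6], 0.94), ([245.3, 233.4], 0.65), ([295.6, 249.5], 0.54)]
 shift [ 0.0686 -0.0079 -0.0408] rotvec [-0.004  0.001  0.006] pinch now [0.5264 0.2747 0.1428] t 4.55 q [ 0.71  0.26 -0.49  0.35 -0.48  0.74]
[247 263]
172 163
```

View pics/w2.png

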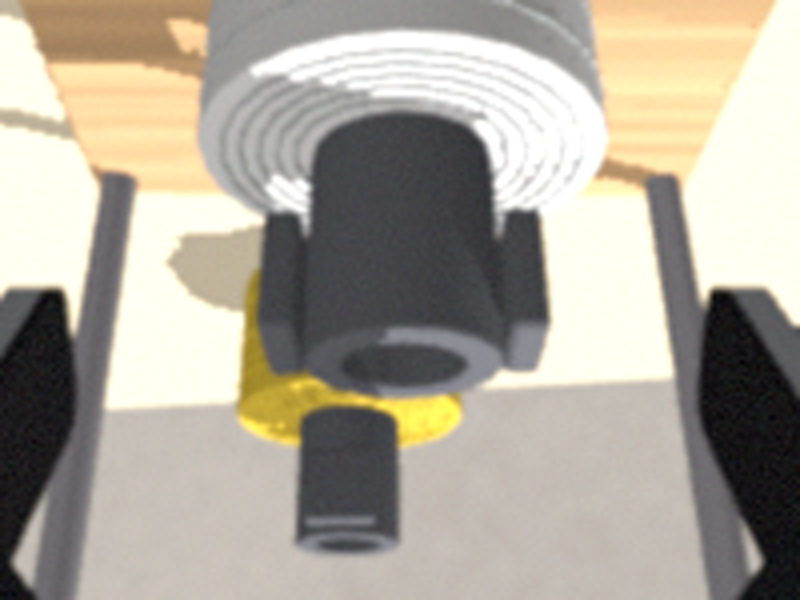

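View pics/w1c.png

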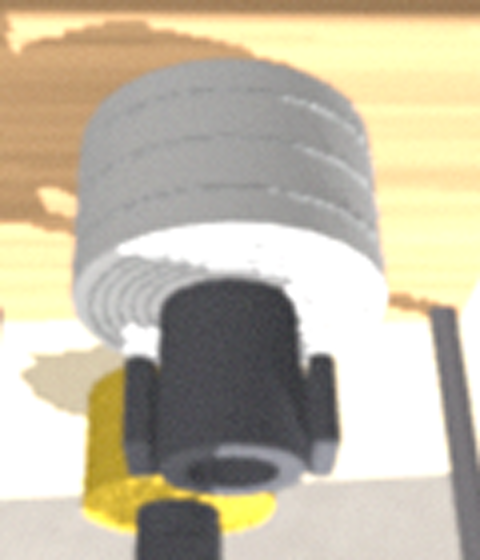

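```bash
python3 - <<'E'
from goal import *
import pickle
from scipy.optimize import least_squares
f=pickle.load(open("w2.pkl","rb"));f1=pickle.load(open("w1.pkl","rb"))
c=lambda x,y:(y/4+172,x/4+163)
d=lambda x,y:(y/4+150,x/4+210)
# model: local corners rel grip (x fwd,y,z)
obs=[(f,c(260,322),(-.013,-.028,.013)),(f,c(548,318),(-.013,.028,.013)),(f,c(263,213),(-.013,-.028,-.013)),(f,c(539,212),(-.013,.028,-.013)),
(f,c(266,372),(.013,-.028,.013)),(f,c(541,370),(.013,.028,.013)),
(f1,d(126,440),(-.013,-.028,.013)),(f1,d(338,440),(-.013,.028,.013)),(f1,d(125,357),(-.013,-.028,-.013)),(f1,d(333,355),(-.013,.028,-.013))]
def res(p):
    th=p[3];Rz=np.array([[np.cos(th),-np.sin(th),0],[np.sin(th),np.cos(th),0],[0,0,1]])
    return np.concatenate([proj(F,Rz@np.array(m)+p[:3])-o for F,o,m in obs])
s=least_squares(res,[.595,.267,.102,-.15]);print(s.x.round(4),np.degrees(s.x[3]));print(s.fun.reshape(-1,2).round(1))
# collar bore ellipse centre at top z=.118
print("bore",onz(f,c(405,363),.118),"collar top",onz(f,c(402,362),.118))
goal(s.x[:3],np.degrees(s.x[3]),38)
# roll extents at top face edge z=.07: left/right
print("roll",onz(f,c(199,135),.07),onz(f,c(607,130),.07))
E
```

```text
[ 0.6009  0.2666  0.0977 -0.1433] -8.212669843833648
[[ 1.2 -0.2]
 [ 1.7 -0. ]
 [-1.2  1. ]
 [-1.5 -0.5]
 [ 0.5  1.6]
 [ 0.5 -1.7]
 [ 0.8 -0.8]
 [ 0.3  0.4]
 [-1.5  0.3]
 [-1.5 -0.2]]
bore [0.58863774 0.26860824 0.118     ] collar top [0.58802108 0.26811939 0.118     ]
 shift [ 0.0745 -0.0086 -0.0451] rotvec [-0.004  0.001  0.01 ] pinch now [0.5264 0.2747 0.1428] t 4.55 q [ 0.71  0.26 -0.49  0.35 -0.48  0.74]
roll [0.57662211 0.22692643 0.07      ] [0.5883715  0.31222377 0.07      ]
```

Call:
{"api": "carry_out", "payload": {"moves": [{"dx": 0.035, "dy": -0.004, "dz": -0.02, "rx": 0, "ry": 0, "rz": 0, "fingers": 0}, {"dx": 0.055, "dy": -0.007, "dz": -0.033, "rx": 0, "ry": 0, "rz": 0, "fingers": 0}, {"dx": 0.071, "dy": -0.0085, "dz": -0.043, "rx": 0, "ry": 0, "rz": 0, "fingers": 0}, {"dx": 0.071, "dy": -0.0085, "dz": -0.043, "rx": 0, "ry": 0, "rz": 0, "fingers": 0}, {"dx": 0.071, "dy": -0.0085, "dz": -0.043, "rx": 0, "ry": 0, "rz": 0, "fingers": 0}]}}

```text
t: 5.05
tool_pos: [0.5032, 0.2802, 0.2217]
ee_rot: [0.325, 0.073, 0.943, -0.023]
contact_force: [-0.7, 0.5, 0.3]
width: 1.0
grip_force: 0.0
```

```bash
python3 - <<'E'
from goal import *
f=vision.grab_frame("wrist")
goal([.598,.267,.0995],-8.3,38)
print(monitor.read_state()["contact_force"])
im=cv2.convertScaleAbs(f["img"][134:384,90:430],alpha=1.8)
cv2.imwrite("pics/w3.png",cv2.resize(im,None,fx=2.2,fy=2.2,interpolation=cv2.INTER_CUBIC))
E
```

```text
shift [ 0.0005  0.0004 -0.0004] rotvec [-0.004  0.001  0.008] pinch now [0.5975 0.2663 0.0999] t 5.1 q [ 0.6   0.4  -0.42  0.23 -0.43  0.64]
[-0.83271127 -0.53999882 -0.61616885]
```

View pics/w3.png

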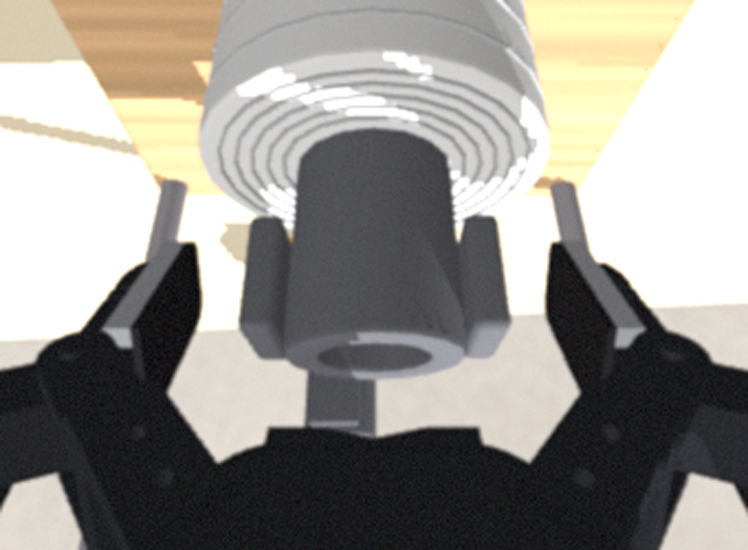

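Pads straddle the buttons symmetrically: buttons at crop (265,285) and (485,285), with gaps of about 45 and 42 px. Closing at 30 N.

Call:
{"api": "carry_out", "payload": {"moves": [{"dx": 0, "dy": 0, "dz": 0, "rx": 0, "ry": 0, "rz": 0, "fingers": 0.3}, {"dx": 0, "dy": 0, "dz": 0, "rx": 0, "ry": 0, "rz": 0, "fingers": 0.4}, {"dx": 0, "dy": 0, "dz": 0, "rx": 0, "ry": 0, "rz": 0, "fingers": 0.6}, {"dx": 0, "dy": 0, "dz": 0, "rx": 0, "ry": 0, "rz": 0, "fingers": 1}, {"dx": 0, "dy": 0, "dz": 0, "rx": 0, "ry": 0, "rz": 0, "fingers": 1}, {"dx": 0, "dy": 0, "dz": 0, "rx": 0, "ry": 0, "rz": 0, "fingers": 1}, {"dx": 0, "dy": 0, "dz": 0, "rx": 0, "ry": 0, "rz": 0, "fingers": 1}, {"dx": 0, "dy": 0, "dz": 0, "rx": 0, "ry": 0, "rz": 0, "fingers": 1}, {"dx": 0, "dy": 0, "dz": 0, "rx": 0, "ry": 0, "rz": 0, "fingers": 1}, {"dx": 0, "dy": 0, "dz": 0, "rx": 0, "ry": 0, "rz": 0, "fingers": 1}], "force": 30}}

```text
t: 6.1
tool_pos: [0.504, 0.2809, 0.2238]
ee_rot: [0.327, 0.073, 0.942, -0.022]
contact_force: [-4.1, -0.2, 6.1]
width: 0.48
grip_force: 32.2
```

```bash
python3 - <<'E'
from goal import *
f=vision.grab_frame("wrist")
s=monitor.read_state();print(s["contact_force"],s["torque"],s["width"]*85,s["grip_force"])
im=cv2.convertScaleAbs(f["img"][134:384,90:430],alpha=1.8)
cv2.imwrite("pics/w4.png",cv2.resize(im,None,fx=2.2,fy=2.2,interpolation=cv2.INTER_CUBIC))
E
```

```text
[-3.54326746  0.192026    7.5923248 ] [-0.08295703  0.36790436 -0.10765863] 41.28894974389924 32.211878299713135
```

View pics/w4.png

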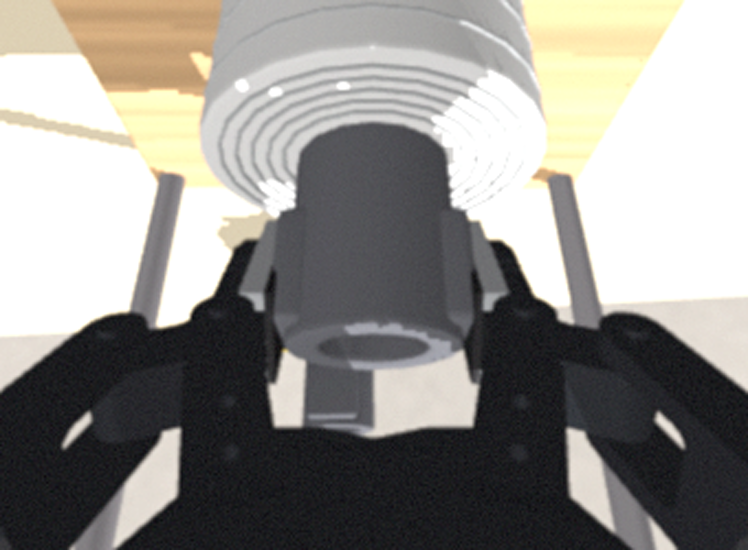

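Both buttons are flush with the collar and the grip force is 32 N. I'll lift a little and check the force.

Call:
{"api": "carry_out", "payload": {"moves": [{"dx": 0, "dy": 0, "dz": 0.003, "rx": 0, "ry": 0, "rz": 0, "fingers": 1}, {"dx": 0, "dy": 0, "dz": 0.005, "rx": 0, "ry": 0, "rz": 0, "fingers": 1}, {"dx": 0, "dy": 0, "dz": 0.007, "rx": 0, "ry": 0, "rz": 0, "fingers": 1}, {"dx": 0, "dy": 0, "dz": 0.009, "rx": 0, "ry": 0, "rz": 0, "fingers": 1}, {"dx": 0, "dy": 0, "dz": 0.01, "rx": 0, "ry": 0, "rz": 0, "fingers": 1}, {"dx": 0, "dy": 0, "dz": 0.01, "rx": 0, "ry": 0, "rz": 0, "fingers": 1}]}}

```text
t: 6.75
tool_pos: [0.5038, 0.2801, 0.2317]
ee_rot: [0.325, 0.073, 0.943, -0.023]
contact_force: [0.6, -0.2, -0.6]
width: 0.481
grip_force: 30.9
```

Call:
{"api": "carry_out", "payload": {"moves": [{"dx": 0, "dy": 0, "dz": 0.005, "rx": 0, "ry": 0, "rz": 0, "fingers": 1}, {"dx": 0, "dy": 0, "dz": 0.01, "rx": 0, "ry": 0, "rz": 0, "fingers": 1}, {"dx": 0, "dy": 0, "dz": 0.015, "rx": 0, "ry": 0, "rz": 0, "fingers": 1}, {"dx": 0, "dy": 0, "dz": 0.015, "rx": 0, "ry": 0, "rz": 0, "fingers": 1}]}}

```text
t: 7.15
tool_pos: [0.5042, 0.2805, 0.2481]
ee_rot: [0.326, 0.074, 0.942, -0.023]
contact_force: [0.7, 0.5, -1.4]
width: 0.479
grip_force: 30.9
```

```bash
python3 - <<'E'
from goal import *
f=vision.grab_frame("wrist")
s=monitor.read_state();print(s["contact_force"],s["torque"],s["width"]*85,s["grip_force"],s["tool_pos"])
im=cv2.convertScaleAbs(f["img"][134:384,90:430],alpha=1.8)
cv2.imwrite("pics/w5.png",cv2.resize(im,None,fx=2.2,fy=2.2,interpolation=cv2.INTER_CUBIC))
E
```

```text
[-0.57725805 -0.11316507 -2.44112942] [0.17934464 0.86628906 0.04692807] 40.91648443528491 30.902520418167114 [0.50403574 0.28034852 0.24759486]
```

View pics/w5.png

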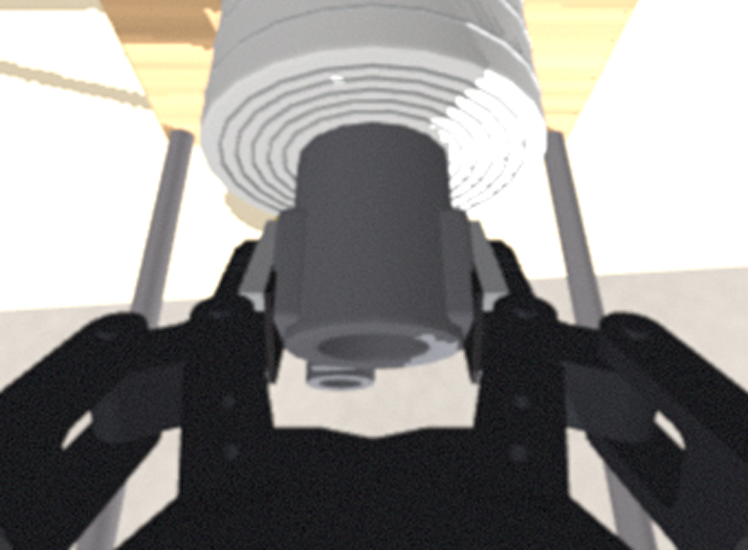

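The reel rises with the gripper and the shadowed board has dropped away below, so the catch is free. Raising it fully.

Call:
{"api": "carry_out", "payload": {"moves": [{"dx": 0, "dy": 0, "dz": 0.008, "rx": 0, "ry": 0, "rz": 0, "fingers": 1}, {"dx": 0, "dy": 0, "dz": 0.016, "rx": 0, "ry": 0, "rz": 0, "fingers": 1}, {"dx": 0, "dy": 0, "dz": 0.024, "rx": 0, "ry": 0, "rz": 0, "fingers": 1}, {"dx": 0, "dy": 0, "dz": 0.032, "rx": 0, "ry": 0, "rz": 0, "fingers": 1}, {"dx": 0, "dy": 0, "dz": 0.04, "rx": 0, "ry": 0, "rz": 0, "fingers": 1}, {"dx": 0, "dy": 0, "dz": 0.048, "rx": 0, "ry": 0, "rz": 0, "fingers": 1}, {"dx": 0, "dy": 0, "dz": 0.056, "rx": 0, "ry": 0, "rz": 0, "fingers": 1}, {"dx": 0, "dy": 0, "dz": 0.064, "rx": 0, "ry": 0, "rz": 0, "fingers": 1}, {"dx": 0, "dy": 0, "dz": 0.072, "rx": 0, "ry": 0, "rz": 0, "fingers": 1}, {"dx": 0, "dy": 0, "dz": 0.079, "rx": 0, "ry": 0, "rz": 0, "fingers": 1}, {"dx": 0, "dy": 0, "dz": 0.079, "rx": 0, "ry": 0, "rz": 0, "fingers": 1}, {"dx": 0, "dy": 0, "dz": 0.079, "rx": 0, "ry": 0, "rz": 0, "fingers": 1}]}}

```text
t: 8.4
tool_pos: [0.5038, 0.2801, 0.3258]
ee_rot: [0.325, 0.073, 0.943, -0.023]
contact_force: [-0.1, -0.5, -2.3]
width: 0.482
grip_force: 30.9
```

```bash
python3 - <<'E'
from goal import *
f=vision.grab_frame("wrist");goal([.595,.267,.2],-8.3,38)
s=monitor.read_state();print(s["contact_force"],s["torque"],s["width"]*85,s["grip_force"],s["tool_pos"])
im=cv2.convertScaleAbs(f["img"][84:384,90:430],alpha=1.8)
cv2.imwrite("pics/w6.png",cv2.resize(im,None,fx=2,fy=2,interpolation=cv2.INTER_CUBIC))
E
```

```text
shift [-0.003   0.0007 -0.0032] rotvec [-0.003  0.     0.009] pinch now [0.5979 0.2658 0.2032] t 8.45 q [ 0.6   0.26 -0.3   0.49 -0.43  0.64]
[-0.48708535  0.26891239 -2.90035622] [0.15975047 0.82652216 0.0019721 ] 40.88333930315757 30.899375081062317 [0.50358449 0.28004772 0.32534782]
```

View pics/w6.png

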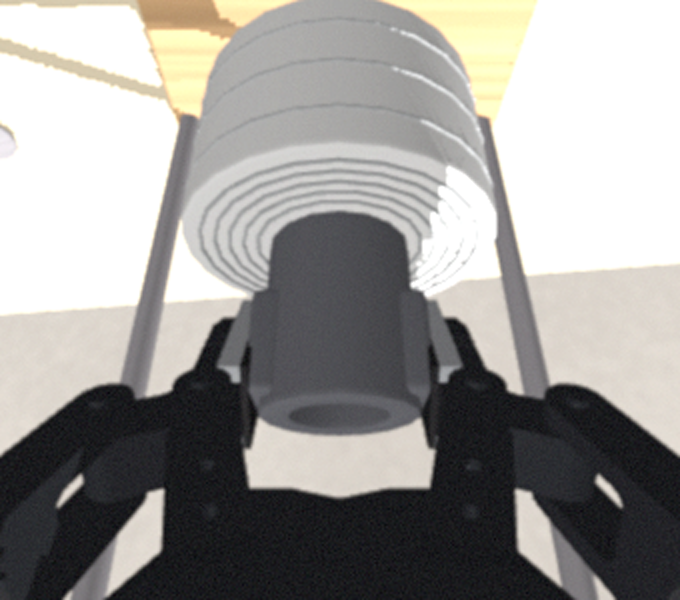

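The reel is clear of the spindle (bottom at about 116 mm), held upright with the bore at crop (340,412). Now retreating toward the open side.

Call:
{"api": "carry_out", "payload": {"moves": [{"dx": -0.01, "dy": 0.001, "dz": 0, "rx": 0, "ry": 0, "rz": 0, "fingers": 1}, {"dx": -0.025, "dy": 0.003, "dz": 0, "rx": 0, "ry": 0, "rz": 0, "fingers": 1}, {"dx": -0.045, "dy": 0.006, "dz": 0, "rx": 0, "ry": 0, "rz": 0, "fingers": 1}, {"dx": -0.07, "dy": 0.009, "dz": 0, "rx": 0, "ry": 0, "rz": 0, "fingers": 1}, {"dx": -0.095, "dy": 0.009, "dz": 0.005, "rx": 0, "ry": 0, "rz": 0, "fingers": 1}, {"dx": -0.115, "dy": 0, "dz": 0.01, "rx": 0, "ry": 0, "rz": 0, "fingers": 1}, {"dx": -0.13, "dy": -0.015, "dz": 0.01, "rx": 0, "ry": 0, "rz": 0, "fingers": 1}, {"dx": -0.135, "dy": -0.035, "dz": 0.01, "rx": 0, "ry": 0, "rz": 0, "fingers": 1}, {"dx": -0.135, "dy": -0.06, "dz": 0.01, "rx": 0, "ry": 0, "rz": 0, "fingers": 1}, {"dx": -0.135, "dy": -0.085, "dz": 0.01, "rx": 0, "ry": 0, "rz": 0, "fingers": 1}, {"dx": -0.135, "dy": -0.11, "dz": 0.01, "rx": 0, "ry": 0, "rz": 0, "fingers": 1}, {"dx": -0.135, "dy": -0.135, "dz": 0.01, "rx": 0, "ry": 0, "rz": 0, "fingers": 1}]}}

```text
t: 9.65
tool_pos: [0.3673, 0.1443, 0.3352]
ee_rot: [0.325, 0.073, 0.943, -0.023]
contact_force: [0.1, 0.7, -1.9]
width: 0.476
grip_force: 30.9
```

Call:
{"api": "carry_out", "payload": {"moves": [{"dx": 0, "dy": -0.025, "dz": 0, "rx": 0, "ry": 0, "rz": 0, "fingers": 1}, {"dx": 0.005, "dy": -0.055, "dz": 0, "rx": 0, "ry": 0, "rz": 0, "fingers": 1}, {"dx": 0.02, "dy": -0.085, "dz": 0, "rx": 0, "ry": 0, "rz": 0, "fingers": 1}, {"dx": 0.035, "dy": -0.115, "dz": 0, "rx": 0, "ry": 0, "rz": 0, "fingers": 1}, {"dx": 0.05, "dy": -0.15, "dz": 0, "rx": 0, "ry": 0, "rz": 0, "fingers": 1}, {"dx": 0.065, "dy": -0.185, "dz": 0, "rx": 0, "ry": 0, "rz": 0, "fingers": 1}, {"dx": 0.08, "dy": -0.22, "dz": 0, "rx": 0, "ry": 0, "rz": 0, "fingers": 1}, {"dx": 0.1, "dy": -0.255, "dz": 0, "rx": 0, "ry": 0, "rz": 0, "fingers": 1}, {"dx": 0.115, "dy": -0.285, "dz": 0, "rx": 0, "ry": 0, "rz": 0, "fingers": 1}, {"dx": 0.13, "dy": -0.315, "dz": 0, "rx": 0, "ry": 0, "rz": 0, "fingers": 1}, {"dx": 0.145, "dy": -0.34, "dz": 0, "rx": 0, "ry": 0, "rz": 0, "fingers": 1}, {"dx": 0.155, "dy": -0.355, "dz": 0, "rx": 0, "ry": 0, "rz": 0, "fingers": 1}]}}

```text
t: 10.85
tool_pos: [0.5238, -0.2108, 0.3352]
ee_rot: [0.324, 0.074, 0.943, -0.024]
contact_force: [0.7, 0.2, -1.3]
width: 0.481
grip_force: 30.9
```

```bash
python3 - <<'E'
from goal import *
s=monitor.read_state();print(s["contact_force"],s["width"],s["grip_force"],s["tool_pos"],s["ee_rot"],s["t"])
E
```

```text
[ 0.74101143  0.2196186  -1.3312355 ] 0.4805632865906622 30.928696990013123 [ 0.52377881 -0.21081841  0.3352029 ] [ 0.32435395  0.07417781  0.94272593 -0.02366395] 10.85
```

Call:
{"api": "carry_out", "payload": {"moves": [{"dx": 0.011, "dy": -0.015, "dz": 0, "rx": 0, "ry": 0, "rz": 0, "fingers": 1}, {"dx": 0.011, "dy": -0.015, "dz": -0.012, "rx": 0, "ry": 0, "rz": 0, "fingers": 1}, {"dx": 0.011, "dy": -0.015, "dz": -0.026, "rx": 0, "ry": 0, "rz": 0, "fingers": 1}, {"dx": 0.011, "dy": -0.015, "dz": -0.04, "rx": 0, "ry": 0, "rz": 0, "fingers": 1}, {"dx": 0.011, "dy": -0.015, "dz": -0.054, "rx": 0, "ry": 0, "rz": 0, "fingers": 1}, {"dx": 0.011, "dy": -0.015, "dz": -0.068, "rx": 0, "ry": 0, "rz": 0, "fingers": 1}, {"dx": 0.011, "dy": -0.015, "dz": -0.082, "rx": 0, "ry": 0, "rz": 0, "fingers": 1}, {"dx": 0.011, "dy": -0.015, "dz": -0.094, "rx": 0, "ry": 0, "rz": 0, "fingers": 1}, {"dx": 0.011, "dy": -0.015, "dz": -0.102, "rx": 0, "ry": 0, "rz": 0, "fingers": 1}, {"dx": 0.011, "dy": -0.015, "dz": -0.105, "rx": 0, "ry": 0, "rz": 0, "fingers": 1}, {"dx": 0.011, "dy": -0.015, "dz": -0.105, "rx": 0, "ry": 0, "rz": 0, "fingers": 1}]}}

```text
t: 11.95
tool_pos: [0.5345, -0.2243, 0.2303]
ee_rot: [0.324, 0.073, 0.943, -0.023]
contact_force: [0.6, 0.6, -2.4]
width: 0.478
grip_force: 31.0
```

```bash
python3 - <<'E'
from goal import *
s=monitor.read_state();print(s["contact_force"],s["tool_pos"],s["t"])
a=vision.grab_frame("scene");b=vision.grab_frame("wrist")
print([(np.round(d["centre"],1),d["confidence"]) for d in vision.recognise(a,"reel_center")[:3]])
p=proj(a,[.628,-.239,.06]).round().astype(int);print(p)
A=cv2.resize(a["img"][p[0]-50:p[0]+50,p[1]-65:p[1]+65],(400,308),interpolation=cv2.INTER_CUBIC)
B=cv2.resize(cv2.convertScaleAbs(b["img"],alpha=1.8),(400,308))
cv2.imwrite("pics/place.png",np.hstack([A,B]))
E
```

```text
[ 0.57785648  0.59877545 -2.36074673] [ 0.5345187 -0.2243467  0.2302998] 11.95
[(array([192.3, 202.7]), 0.78), (array([293.6, 274. ]), 0.67)]
[188 202]
```

View pics/place.png

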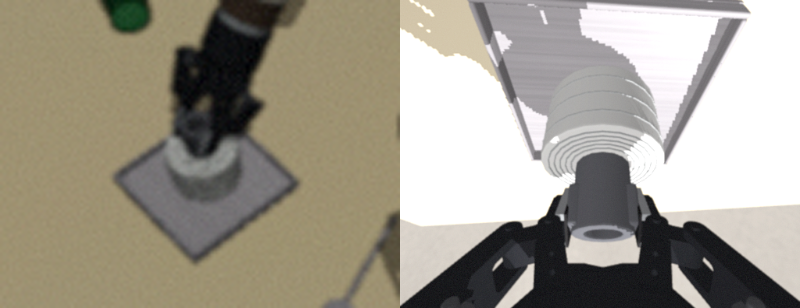

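The reel hangs upright and centred over the tray, its bottom at scene crop (205,180) with the tray centre at about (205,185). Lowering slowly.

Call:
{"api": "carry_out", "payload": {"moves": [{"dx": 0, "dy": 0, "dz": -0.002, "rx": 0, "ry": 0, "rz": 0, "fingers": 1}, {"dx": 0, "dy": 0, "dz": -0.004, "rx": 0, "ry": 0, "rz": 0, "fingers": 1}, {"dx": 0, "dy": 0, "dz": -0.006, "rx": 0, "ry": 0, "rz": 0, "fingers": 1}, {"dx": 0, "dy": 0, "dz": -0.008, "rx": 0, "ry": 0, "rz": 0, "fingers": 1}, {"dx": 0, "dy": 0, "dz": -0.01, "rx": 0, "ry": 0, "rz": 0, "fingers": 1}, {"dx": 0, "dy": 0, "dz": -0.012, "rx": 0, "ry": 0, "rz": 0, "fingers": 1}, {"dx": 0, "dy": 0, "dz": -0.013, "rx": 0, "ry": 0, "rz": 0, "fingers": 1}, {"dx": 0, "dy": 0, "dz": -0.014, "rx": 0, "ry": 0, "rz": 0, "fingers": 1}, {"dx": 0, "dy": 0, "dz": -0.015, "rx": 0, "ry": 0, "rz": 0, "fingers": 1}, {"dx": 0, "dy": 0, "dz": -0.015, "rx": 0, "ry": 0, "rz": 0, "fingers": 1}]}}

```text
t: 13.1
tool_pos: [0.5347, -0.2248, 0.2155]
ee_rot: [0.325, 0.073, 0.943, -0.023]
contact_force: [-0.6, -0.1, -1.4]
width: 0.478
grip_force: 31.0
```

Call:
{"api": "carry_out", "payload": {"moves": [{"dx": 0, "dy": 0, "dz": -0.0005, "rx": 0, "ry": 0, "rz": 0, "fingers": 1}, {"dx": 0, "dy": 0, "dz": -0.001, "rx": 0, "ry": 0, "rz": 0, "fingers": 1}, {"dx": 0, "dy": 0, "dz": -0.0015, "rx": 0, "ry": 0, "rz": 0, "fingers": 1}, {"dx": 0, "dy": 0, "dz": -0.002, "rx": 0, "ry": 0, "rz": 0, "fingers": 1}, {"dx": 0, "dy": 0, "dz": -0.002, "rx": 0, "ry": 0, "rz": 0, "fingers": 1}]}}

```text
t: 13.6
tool_pos: [0.535, -0.2249, 0.2142]
ee_rot: [0.326, 0.073, 0.942, -0.023]
contact_force: [-0.9, 0.4, 0.6]
width: 0.481
grip_force: 31.3
```

Call:
{"api": "carry_out", "payload": {"moves": [{"dx": 0, "dy": 0, "dz": -0.0005, "rx": 0, "ry": 0, "rz": 0, "fingers": 1}, {"dx": 0, "dy": 0, "dz": -0.001, "rx": 0, "ry": 0, "rz": 0, "fingers": 1}, {"dx": 0, "dy": 0, "dz": -0.001, "rx": 0, "ry": 0, "rz": 0, "fingers": 1}]}}

```text
t: 13.9
tool_pos: [0.5353, -0.225, 0.214]
ee_rot: [0.326, 0.073, 0.942, -0.024]
contact_force: [-3.7, 0.6, 5.7]
width: 0.48
grip_force: 32.0
```

The force is now +5.7 N, so the reel is resting on the floor. I'll open gradually, then withdraw back along the tool axis.

Call:
{"api": "carry_out", "payload": {"moves": [{"dx": 0, "dy": 0, "dz": 0, "rx": 0, "ry": 0, "rz": 0, "fingers": 0.45}, {"dx": 0, "dy": 0, "dz": 0, "rx": 0, "ry": 0, "rz": 0, "fingers": 0.4}, {"dx": 0, "dy": 0, "dz": 0, "rx": 0, "ry": 0, "rz": 0, "fingers": 0.3}, {"dx": 0, "dy": 0, "dz": 0, "rx": 0, "ry": 0, "rz": 0, "fingers": 0.2}, {"dx": 0, "dy": 0, "dz": 0, "rx": 0, "ry": 0, "rz": 0, "fingers": 0.1}, {"dx": 0, "dy": 0, "dz": 0, "rx": 0, "ry": 0, "rz": 0, "fingers": 0}, {"dx": 0, "dy": 0, "dz": 0, "rx": 0, "ry": 0, "rz": 0, "fingers": 0}, {"dx": 0, "dy": 0, "dz": 0, "rx": 0, "ry": 0, "rz": 0, "fingers": 0}, {"dx": 0, "dy": 0, "dz": 0, "rx": 0, "ry": 0, "rz": 0, "fingers": 0}]}}

```text
t: 14.8
tool_pos: [0.5348, -0.2249, 0.2127]
ee_rot: [0.325, 0.073, 0.943, -0.023]
contact_force: [0.1, 0.1, -0.4]
width: 0.999
grip_force: 0.0
```

Call:
{"api": "carry_out", "payload": {"moves": [{"dx": -0.015, "dy": 0.002, "dz": 0.01, "rx": 0, "ry": 0, "rz": 0, "fingers": 0}, {"dx": -0.035, "dy": 0.005, "dz": 0.03, "rx": 0, "ry": 0, "rz": 0, "fingers": 0}, {"dx": -0.06, "dy": 0.008, "dz": 0.06, "rx": 0, "ry": 0, "rz": 0, "fingers": 0}, {"dx": -0.08, "dy": 0.011, "dz": 0.09, "rx": 0, "ry": 0, "rz": 0, "fingers": 0}, {"dx": -0.1, "dy": 0.014, "dz": 0.12, "rx": 0, "ry": 0, "rz": 0, "fingers": 0}, {"dx": -0.1, "dy": 0.014, "dz": 0.12, "rx": 0, "ry": 0, "rz": 0, "fingers": 0}]}}

```text
t: 15.4
tool_pos: [0.4344, -0.2113, 0.3375]
ee_rot: [0.329, 0.073, 0.941, -0.025]
contact_force: [0.6, -0.2, -0.4]
width: 1.004
grip_force: 0.0
```

```bash
python3 - <<'E'
from goal import *
s=monitor.read_state();print(s["contact_force"],s["tool_pos"],s["t"],s["width"])
a=vision.grab_frame("scene");b=vision.grab_frame("wrist")
print(*[[np.round(d["centre"],1) for d in vision.recognise(x,"reel_center")[:3]] for x in(a,b)])
A=cv2.resize(a["img"][110:330,120:400],(400,314),interpolation=cv2.INTER_CUBIC)
B=cv2.resize(cv2.convertScaleAbs(b["img"],alpha=1.4),(400,314))
cv2.imwrite("pics/end.png",np.hstack([A,B]))
E
```

```text
[ 0.57154047 -0.20730355 -0.3730693 ] [ 0.43442934 -0.21127984  0.33749361] 15.4 1.0038361152134534
[array([187.6, 204.9]), array([295.3, 273.7]), array([278.5, 390.8])] [array([147.6, 261.1])]
```

View pics/end.png

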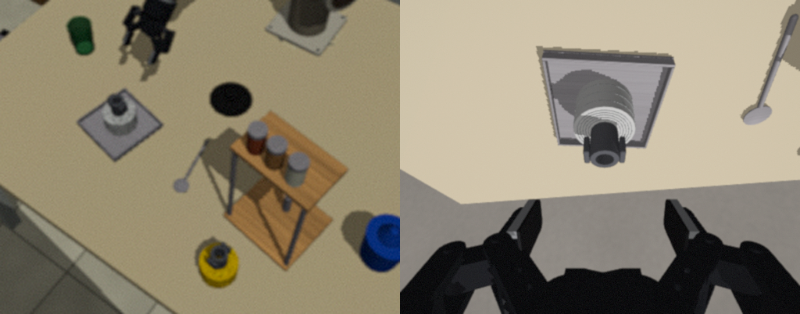

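The reel stands upright and centred in the tray, at crop (120,115). Its buttons are out, the gripper is clear of it, and the bystanders are where they were. Handing in.

```bash
python3 -c "
from h import *
print(ticket.finish_job())"
```

```text
the job is handed in; nothing more can be done
None
```

The white reel is off its spindle and standing upright in the steel tray, let go; the last pictures showed both buttons out and the jug, tumbler, lid and spoon where they were. I handed the job in at about 15.5 s, and no verdict came back.

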